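Hold the seed carrier at its stop on the light box

ROBOT

A 6-joint arm with a two-finger parallel gripper is mounted at the origin on the work surface. World frame = base frame: x ahead of the robot, y to its left, z up, the work surface at z = 0. Lengths are in m, angles in degrees, forces in N, time in s.
With the tool pointing down it reaches from about 0.35 to 0.875 m from the base axis. Payload 4.2 kg.
Tool frame: the origin (TCP) lies between the finger pads; the fingertips stand 11 mm ahead of it and the grasp point (between the pads) lies 8 mm behind it; z points along the fingers, y is the direction in which the jaws open and shut (so a half turn about z gives the same grasp; the last joint's range is limited). The gripper opens to 87 mm and grips with 3 to 60 N. Pads are 19 mm wide; open, the fingers measure 117 mm over their backs; the gripper's body (75 mm by 190 mm) begins 51 mm behind the grasp point.
Start: joints at [-57.949, 22.042, 0.453, 0, -68.411, -14.817], TCP at [0.185, -0.597, 0.234] pointing down, gripper open.
Joint ranges: [-179.83, 179.83], [-69.29, 118.12], [-61.27, 80.66], [-181.25, 117.63], [-171.15, -9.14], [-177.46, 177.46]. Speed limits (degrees/s): [159.86, 159.86, 180, 180, 180, 180].

INTERFACE

Orientations are given as a 3x3 rotation matrix whose columns are the frame's x, y, z axes.
In Python, from station import sense, capture, get_calibration, finish_job, search_frame, cut_out gives the robot as it stands.
- The arm moves only by the tool arm_command, never from a script. Its argument "rows" is a list of rows, each an object with "fingers": the opening in per cent of the stroke, from 0 (shut) to 100 (fully open); "travel": the shift along the tool's x, y, z in cm, a list of three; "roll": the turn about the tool's z in degrees. A call has 1 to 10 rows; each row is the pose to reach, as a shift and turn from the pose commanded when the call began, along the tool's axes at that moment; what a row does not reach only later rows make up. A row lasts 1/10 s, in which the tool goes at most 50 mm and 8.59 degrees, less where a joint would pass 70% of its speed; a pose out of reach is approached as far as the arm can. A call with a gripper value outside its range is refused whole. The fingers move at their own pace and stop on an object; the grip force is fixed at half the most. Time passes only in rows, so rows that repeat a pose let the fingers close. It gives the time, the measured TCP pose, the force and the opening at its end, in the units of the state.
- sense(): the state, without advancing time (a new reading comes with each control period).
- capture(name): name is "scene" or "top" or "wrist"; returns (picture, depth): 480x640x3 uint8, red, green, blue; 480x640 float32, m along the optical axis (not along the pixel's ray), 0 where there is no reading.
- get_calibration(name): a dict with "fov_y" (degrees; the focal length in pixels is half the picture's height over the tangent of half this angle, whatever the lens; pixels are square), "cx", "cy" (the principal point, pixels), "origin" and "attitude" of the camera in the world; the wrist camera has in their place "mount" (4x4, takes a point from camera to tool coordinates, whose origin is the TCP and whose axes are the flange's). Camera axes: x right, y down, z forward; pixel columns grow to the right and rows downward; lengths in m; the calibration is good to about 2 mm. The wrist camera is an equidistant fisheye: a pixel r from the principal point sees the ray r / f radians off the axis. A picture is of the moment at which its call begins: read the wrist's pose just before it. get_calibration takes no time and is no camera call.
- finish_job(): hands the job in, once; it reports no verdict.
Trained networks look in the newest picture that a camera, given by its name, has taken for a name from the list of things; names that differ only in an ending like _2 or _b are one class to them, and where a whole thing is asked for, a point or a joint stands for the part that bears it (a point fixed in the world has none). Each returns a list of dicts, best first, with "p" (0 to 1); they miss things now and then, are a little off and sometimes report something else, mostly with a low value. They report only what shows in the picture. A call takes as long as a camera call. They do not tell look-alikes from the thing itself.
- search_frame(camera, label): "position" ([x, y, z] in m, in world coordinates, good to about 4 mm: the middle of the surface that is visible of it).
- cut_out(camera, label): "mask" (480x640 bool, what is visible of it).
The state is a dict: "time_s": time; "joints": joint angles; "joint_velocities": joint speeds; "effort": joint torques, N m; "tcp_pos": TCP position; "ee_rot": TCP orientation; "wrist_force": force on the tool from outside, world axes, zero at the start; "moment": the same for the moment, N m; "gripper_width": opening from 0.0 (shut) to 1.0 (fully open).
Only numpy, scipy, OpenCV 4.12 (cv2) and the standard library are available. Lean on these libraries where they do the work, as an engineer would, in place of code of your own. Each camera call takes 0.05 s, during which the arm holds its last target. There are 200 camera calls.

TASK

Lift the dropper bottle out of the light box's slide channel and set it down gently, upright, on the empty steel tray. Then slide the carrier along the channel against the sprung plunger until it bears firmly on the stop posts, and keep it pressed there with the gripper: the job finishes while you are still holding it against the spring. Leave everything else on the bench where it is.

Things in the scene. Friction and masses are not known exactly. Their poses are not given: they have to be found in the camera images.
- lightbox: grey light box fixed to the bench, 200 (x) by 360 (y), deck 45 high; origin on the bench. y runs along the slide channel towards the plunger and stops, x towards the panel with the dishes. The box spans x -90 to 110, y -180 to 180. Beyond the stops stands the plunger housing: 74 wide, 30 high above the deck, y 115 to 160
- channel (a point): point on the slide channel's centre line and floor, half-way along its rails (light box frame x -30, y -35, z 45; the floor is the deck; axes as the light box). Rails run 135 either way along y: inner gap 64, outer width 84, top 13 above the floor, with inward lips (gap 52) over the carrier's base, so that the carrier can only slide along y
- stop_face (a point): point midway between the two hard steel stop posts, on the plane of their faces (light box frame x -30, y 100, z 58: 13 above the deck; axes as the light box). Posts 10 wide, centred 18 either side of the channel's centre line, 4 to 24 above the deck. The carrier's front face must meet them
- plunger (a joint): sprung steel plunger, diameter 12, between the posts, its axis 13 above the deck; when free its nose stands 12 mm proud of the posts' faces. Value: how far it is pressed in, m: 0 free, 0.012 with the carrier on the posts. Spring force 3.2 N at first touch, 8 N at the stop; it pushes the carrier back if let go
- carrier_tab (a point): aluminium carrier loose in the channel, 0.25 kg: base 60 wide, 90 long, 8 thick; front wall up to 22 above the deck; small dish on it. An upright grip tab crosses it near its rear: 36 wide, 10 thick (along y), top 56 above the deck. Point: middle of the tab, 40 above the deck; the front face is 75 ahead (+y), the rear edge 15 behind. Axes as the light box
- dropper_mid (a point): amber glass dropper bottle, 0.08 to 0.15 kg, standing in the channel between carrier and posts: body diameter 36 and straight up to 52, neck diameter 22, rubber bulb on top, 78 high in all; the point is on its axis, 39 above its underside; z is its axis
- tray_in (a point): shallow square steel tray fixed on the bench, 150 x 150, rim 10 high and 3 thick; the point is the centre of its inner floor, 3 above the bench. It lies to the left or right of the light box
- sample_box: closed plastic box with blue lid, 138 x 148, 55 high, fixed on the bench on the other side; origin under its centre
- spare_dropper_mid (a point): second dropper bottle, same size and shape as the one in the channel, standing on the light box's far panel near the plunger end; point half-way up (39 mm above its underside). Bystander
- dish_single: one clear flat dish, diameter 56, 14 high, on the light box's panel beside the channel; origin under its centre. Bystander
- dish_pair: two clear dishes fixed in a stack, diameter 56, 29 high, on the light box's panel beside the channel; origin under its centre. Bystander
- beaker: open glass beaker, diameter 68, 85 high, on the bench at the left; origin under its centre. Bystander
- forceps: steel forceps lying flat, 130 x 14 x 8, on the bench; origin under its centre. Bystander
- counter: small grey hand counter, 50 x 75 x 22, on the bench at the right; origin under its centre. Bystander
There are look-alikes about, which are no part of the job. There is more than one size of the part that bears carrier_tab; the job needs the middle-sized.

How it is judged (in metres and radians):
On the way, in this order (a step that is already met when the one before it is completed fails the run):
1. the dropper bottle stands upright on the tray, released (contact force between dropper and tray above 0.2 N and angle between dropper_mid's own z axis and vertical below 0.15 rad and horizontal distance between dropper_mid and tray_in below 0.085 m and contact force between dropper and the fingers below 0.05 N and linear speed of dropper below 0.03 m/s), for 0.2 s.
2. the gripper presses the carrier against the stop posts, plunger pushed in (value of joint plunger above 0.0105 m and contact force between carrier and stop above 1 N and contact force between the fingers and carrier above 1 N and linear speed of carrier below 0.02 m/s), for 0.3 s.
At the end, for the whole second after the job is handed in: The gripper still presses the carrier (over 1 N) against the stop posts (over 1 N on them), the plunger pushed in more than 10.5 mm (12 at the stop) and the carrier still; the dropper bottle stands upright (within 0.15 rad) on the tray, released and at rest (all of step 1 and all of step 2); the arm keeps its last pose, push and grip.
It fails at once if the dropper bottle is tipped over (angle between dropper_mid's own z axis and vertical above 0.7 rad).
It fails at once if the dropper bottle is dropped (falls faster than 0.7 m/s, about 25 mm of free fall) (contact force between dropper and the fingers below 0.05 N and linear speed of dropper above 0.7 m/s).
It fails at once if a bystander is moved more than 30 mm (distance of any of spare_dropper_mid, dish_single, dish_pair, beaker, forceps, counter from where it was at the start of the episode above 0.03 m).
It also fails if it takes over 64 s, if anything falls off the work surface, if the arm or the gripper's body presses on something with over 40 N, if the wrist force passes 120 N, or if a joint passes its speed limit or range.

## Working session

There is one attempt and no reset: what is moved stays moved. The work goes in short steps, Python scripts to look and compute and a tool call to move; the robot and the scene stay as the last step left them, time stands still between calls to the robot, and variables do not carry over. Pictures are saved under pics/ and viewed, about 8 in all and at most 12, crops included, and the job is handed in when it is done.

Besides the shell and the picture viewer there is one more tool, called after "Emit:" as name(argument=value, ...) on one line, values as JSON. arm_command: Moves the arm, as the interface text tells. Its arguments: {"type":"object","properties":{"rows":{"type":"array","items":{"type":"object","properties":{"fingers":{"type":"number"},"travel":{"type":"array","items":{"type":"number"}},"roll":{"type":"number"}}}}},"required":["rows"]}

```bash
mkdir -p pics; ls; cat > h.py <<'E'
import numpy as np,cv2
from station import *
def snap(n,f):
    p,d=capture(n); cv2.imwrite('pics/'+f+'.png',p[:,:,::-1]); np.save(f'/tmp/{n}.npy',d); return p,d
def world(n,u,v,d):
    c=get_calibration(n); f=240/np.tan(np.radians(c['fov_y']/2))
    P=np.array([(u-c['cx'])/f*d,(v-c['cy'])/f*d,d]); return np.array(c['attitude'])@P+np.array(c['origin'])
def pix(n,P):
    c=get_calibration(n); f=240/np.tan(np.radians(c['fov_y']/2))
    q=np.array(c['attitude']).T@(np.array(P)-np.array(c['origin'])); return q[:2]/q[2]*f+[c['cx'],c['cy']]
E
python3 - <<'E'
from h import *
np.set_printoptions(precision=3,suppress=True)
s=sense();print(s)
for n in ('top','scene'):
    print({k:np.round(v,3) for k,v in get_calibration(n).items()}); snap(n,n+'1')
for l in ['lightbox','carrier_tab','dropper_mid','tray_in','spare_dropper_mid','dish_single','dish_pair','sample_box','plunger','stop_face','beaker','forceps','counter']:
    for n in ('top','scene'):
        try:
            for r in search_frame(n,l)[:4]: print(l,n,round(r['p'],2),np.array(r['position']),pix(n,r['position']))
        except Exception as e: print(l,e)
a=cv2.imread('pics/top1.png')
E
```

```text
pics
{'time_s': 0.0, 'joints': array([-57.948,  22.089,   0.379,  -0.03 , -68.412, -14.817]), 'joint_velocities': array([-0.023, -0.051,  0.102, -0.097, -0.012, -0.052]), 'effort': array([  0.001, -39.067,  18.74 ,   4.22 ,   0.011,  -0.   ]), 'tcp_pos': array([ 0.185, -0.596,  0.232]), 'ee_rot': array([[-0.955, -0.296, -0.001],
       [-0.296,  0.955,  0.002],
       [ 0.   ,  0.002, -1.   ]]), 'wrist_force': array([ 0.916, -0.552, -0.216]), 'moment': array([ 0.011, -0.   , -0.065]), 'gripper_width': 0.9968798980102994}
{'fov_y': np.float64(56.991), 'cx': np.float64(319.011), 'cy': np.float64(240.504), 'origin': array([0.334, 0.032, 1.061]), 'attitude': array([[-0.004, -0.987,  0.162],
       [-1.   ,  0.001, -0.018],
       [ 0.017, -0.162, -0.987]])}
{'fov_y': np.float64(45.599), 'cx': np.float64(315.412), 'cy': np.float64(232.346), 'origin': array([1.436, 0.325, 0.754]), 'attitude': array([[-0.328,  0.526, -0.785],
       [ 0.945,  0.193, -0.265],
       [ 0.012, -0.828, -0.56 ]])}
lightbox top 0.62 [0.534 0.066 0.044] [296.699 226.846]
lightbox scene 0.79 [0.572 0.07  0.047] [33
[... 1585 characters left out ...]
[289.176 236.088]
plunger scene 0.58 [0.515 0.086 0.089] [349.456 242.086]
plunger scene 0.42 [0.511 0.153 0.06 ] [380.896 259.278]
stop_face top 0.43 [0.495 0.165 0.067] [252.79  241.748]
stop_face scene 0.73 [ 0.498 -0.408  0.002] [149.256 227.111]
stop_face scene 0.36 [0.517 0.086 0.086] [348.642 243.65 ]
beaker top 0.59 [0.612 0.076 0.074] [292.064 191.132]
beaker scene 0.9 [0.692 0.44  0.056] [523.694 358.29 ]
forceps top 0.6 [0.262 0.269 0.007] [209.187 345.191]
forceps scene 0.48 [0.277 0.276 0.002] [453.762 233.746]
counter top 0.77 [ 0.314 -0.306  0.023] [456.983 321.311]
counter scene 0.95 [ 0.33 -0.3   0.02] [221.975 194.879]
counter scene 0.2 [0.688 0.441 0.056] [524.492 357.022]
```

View pics/top1.png

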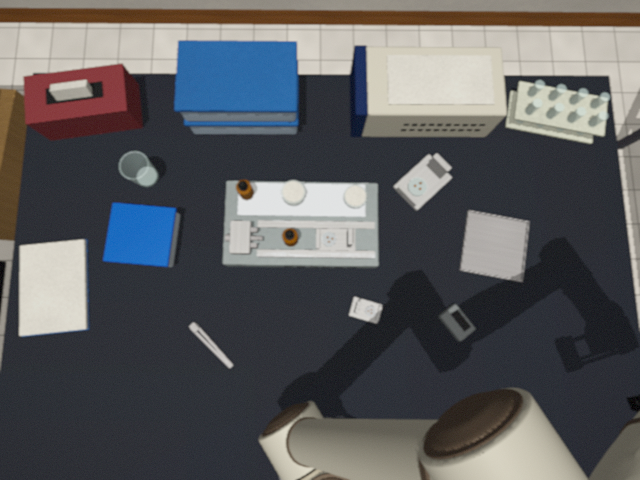

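```bash
python3 - <<'E'
from h import *
a=cv2.imread('pics/scene1.png')[180:330,150:420]
cv2.imwrite('pics/crop1.png',cv2.resize(a,None,fx=2.9,fy=2.9,interpolation=cv2.INTER_CUBIC))
E
```

```text
(no output)
```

View pics/crop1.png

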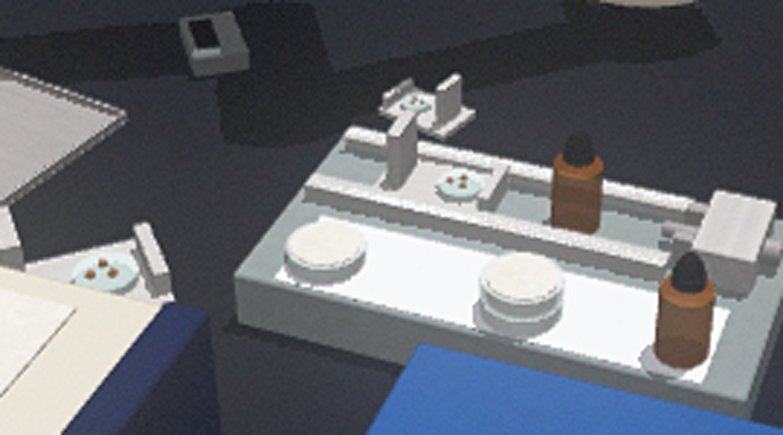

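```bash
cat >> h.py <<'E'
def cloud(n):
    d=np.load(f'/tmp/{n}.npy'); c=get_calibration(n); f=240/np.tan(np.radians(c['fov_y']/2))
    v,u=np.mgrid[:480,:640]; P=np.stack([(u-c['cx'])/f*d,(v-c['cy'])/f*d,d],-1)@np.array(c['attitude']).T+np.array(c['origin'])
    P[d==0]=np.nan; return P
E
python3 - <<'E'
from h import *
np.set_printoptions(precision=4,suppress=True)
for n in('top','scene'):
    P=cloud(n).reshape(-1,3)
    R=(P[:,0]>.38)&(P[:,0]<.75)&(abs(P[:,1]-.05)<.25)
    m=R&(abs(P[:,2]-.046)<.008)&(P[:,1]<.27)
    m2=R&(P[:,2]>.035)&(P[:,2]<.13)
    # keep largest blob
    q=P[m2,:2]; im=np.zeros((400,400),np.uint8); ij=((q-[.35,-.25])*800).astype(int); im[ij[:,0].clip(0,399),ij[:,1].clip(0,399)]=1
    im=cv2.morphologyEx(im,cv2.MORPH_CLOSE,np.ones((7,7)))
    k,l,st,_=cv2.connectedComponentsWithStats(im); b=1+st[1:,4].argmax()
    keep=l[ij[:,0],ij[:,1]]==b
    print(n,cv2.minAreaRect(q[keep].astype(np.float32)))
    Q=P[m2][keep]
    dr=P[R&(P[:,2]>.09)&(P[:,2]<.13)]
    for c in ([.505,.082],[.615,.185]):
        s=dr[np.hypot(*(dr[:,:2]-c).T)<.03]; print('drop',len(s),s.mean(0),s[:,2].max(),s[s[:,2]>.112].mean(0))
    t=P[R&(P[:,2]>.085)&(P[:,2]<.11)&(P[:,1]<.04)]; print('tab',len(t),t.mean(0),t.min(0),t.max(0))
    hz=P[R&(abs(P[:,2]-.075)<.006)&(P[:,0]<.56)&(P[:,1]>.12)&(P[:,1]<.24)]; print('housing',len(hz),cv2.minAreaRect(hz[:,:2].astype(np.float32)))
    r=P[R&(abs(P[:,2]-.058)<.004)&(P[:,0]<.58)]; 
    tr=P[(abs(P[:,1]+.41)<.12)&(abs(P[:,0]-.5)<.12)&(P[:,2]>.007)&(P[:,2]<.02)]; print('tray',len(tr),cv2.minAreaRect(tr[:,:2].astype(np.float32)))
print(get_calibration('wrist'))
E
```

```text
top ((0.5437957048416138, 0.054866060614585876), (0.36044564843177795, 0.2006215900182724), 89.13629150390625)
drop 205 [0.5021 0.0792 0.1065] 0.12661375338799552 [0.5037 0.0788 0.1205]
drop 200 [0.6116 0.1821 0.1062] 0.12751213867162203 [0.6135 0.1833 0.1199]
tab 84 [ 0.5017 -0.0533  0.1005] [ 0.484  -0.058   0.0921] [ 0.52   -0.0489  0.1054]
housing 696 ((0.5051233768463135, 0.18710491061210632), (0.06354374438524246, 0.07311873883008957), 89.431640625)
tray 528 ((0.49189645051956177, -0.43917152285575867), (0.20427192747592926, 0.15552450716495514), 79.60187530517578)
scene ((0.5494323372840881, 0.05849149823188782), (0.36075159907341003, 0.20329025387763977), 89.3193130493164)
drop 241 [0.5143 0.0848 0.1045] 0.12713763027924674 [0.5109 0.0839 0.1187]
drop 313 [0.6252 0.1884 0.1046] 0.12494268279089882 [0.6211 0.1877 0.1188]
tab 112 [ 0.5088 -0.0493  0.096 ] [ 0.4845 -0.0568  0.0854] [ 0.5261 -0.0444  0.1046]
housing 562 ((0.5099435448646545, 0.18940506875514984), (0.0597156286239624, 0.07714433968067169), 88.91670227050781)
tray 320 ((0.49851951003074646, -0.40933308005332947), (0.1551213562488556, 0.15428189933300018), 79.25975799560547)
{'fov_y': 65.70646984690485, 'cx': 310.62038965186076, 'cy': 235.79787823149417, 'mount': array([[-0.0009, -0.9683, -0.2498,  0.068 ],
       [ 1.    , -0.0011,  0.001 , -0.0015],
       [-0.0012, -0.2498,  0.9683, -0.1519],
       [ 0.    ,  0.    ,  0.    ,  1.    ]])}
```

The three carriers in the top view are the large one at (423,180), the middle one in the channel at (336,240) and the small one at (365,309). The one in the channel is middle-sized, as the enlarged crop shows, and it is loose in the rails. The bottle to lift is in the channel at (290,236). The one at (245,189) on the panel is the spare. The empty tray is at (495,245).

Emit:
arm_command(rows=[{"travel": [-2.5,2.7,-0.5],"roll": -7,"fingers": 100},{"travel": [-5,5.5,-1],"roll": -14,"fingers": 100},{"travel": [-8,8.7,-2],"roll": -21,"fingers": 100},{"travel": [-11,12,-3],"roll": -28,"fingers": 100},{"travel": [-14,15.2,-3],"roll": -36,"fingers": 100},{"travel": [-17,18.4,-3],"roll": -44,"fingers": 100},{"travel": [-20,21.7,-3],"roll": -51,"fingers": 100},{"travel": [-23,25,-3],"roll": -58,"fingers": 100},{"travel": [-26,28.2,-3],"roll": -65,"fingers": 100},{"travel": [-29,31.4,-3],"roll": -72,"fingers": 100}])

```text
time_s: 2.4
tcp_pos: [0.3696, -0.2094, 0.264]
ee_rot: [[-0.008, -1.0, 0.001], [-1.0, 0.008, -0.0], [0.0, -0.001, -1.0]]
wrist_force: [1.3, -0.7, 0.5]
gripper_width: 1.0
```

Emit:
arm_command(rows=[{"travel": [-3,-1.4,0],"roll": 0,"fingers": 100},{"travel": [-7,-3.3,0],"roll": 0,"fingers": 100},{"travel": [-11,-5.2,0],"roll": 0,"fingers": 100},{"travel": [-15,-7.1,0],"roll": 0,"fingers": 100},{"travel": [-19,-9,0],"roll": 0,"fingers": 100},{"travel": [-23,-10.9,0],"roll": 0,"fingers": 100},{"travel": [-26,-12.4,0],"roll": 0,"fingers": 100},{"travel": [-28,-13.2,0],"roll": 0,"fingers": 100},{"travel": [-29,-13.7,0],"roll": 0,"fingers": 100},{"travel": [-29,-13.7,0],"roll": 0,"fingers": 100}])

```text
time_s: 3.4
tcp_pos: [0.5103, 0.0778, 0.2633]
ee_rot: [[-0.012, -1.0, -0.0], [-1.0, 0.012, -0.0], [0.0, 0.0, -1.0]]
wrist_force: [-0.7, 0.8, 0.7]
gripper_width: 0.999
```

```bash
cat >> h.py <<'E'
def wrist_look(f,labels=()):
    s=sense(); p,d=snap('wrist',f); c=get_calibration('wrist'); F=240/np.tan(np.radians(c['fov_y']/2))
    v,u=np.mgrid[:480,:640]; x=(u-c['cx']);y=(v-c['cy']); r=np.hypot(x,y)+1e-9; th=r/F
    P=np.stack([x/r*np.tan(th)*d,y/r*np.tan(th)*d,d],-1); M=np.array(c['mount']); P=P@M[:3,:3].T+M[:3,3]
    P=P@np.array(s['ee_rot']).T+s['tcp_pos']; P[d==0]=np.nan
    print('tcp',s['time_s'],s['tcp_pos'])
    for l in labels:
        for r in search_frame('wrist',l)[:2]: print(l,round(r['p'],2),np.round(r['position'],4))
    return p,P
E
python3 - <<'E'
from h import *
np.set_printoptions(precision=4,suppress=True)
p,P=wrist_look('w1',['dropper_mid','carrier_tab','plunger'])
Q=P.reshape(-1,3)
s=Q[(np.hypot(Q[:,0]-.507,Q[:,1]-.081)<.035)&(Q[:,2]>.06)&(Q[:,2]<.13)]
for a,b in((.06,.09),(.09,.105),(.105,.13)):
    t=s[(s[:,2]>a)&(s[:,2]<b)]; print(a,len(t),t.mean(0) if len(t) else '',t.min(0) if len(t) else '',t.max(0) if len(t) else '')
for n in('top','scene'):
    pass
E
```

```text
tcp 3.4 [0.5103 0.0778 0.2633]
dropper_mid 0.61 [0.5081 0.0773 0.0962]
carrier_tab 0.97 [ 0.5044 -0.0195  0.0509]
carrier_tab 0.76 [ 0.3463 -0.0902  0.0078]
plunger 0.47 [0.5076 0.1536 0.0617]
0.06 217 [0.5057 0.0694 0.072 ] [0.473  0.0605 0.06  ] [0.5398 0.1011 0.0898]
0.09 732 [0.5065 0.0769 0.0995] [0.4892 0.0627 0.09  ] [0.5235 0.0978 0.1044]
0.105 551 [0.5061 0.0786 0.1171] [0.4951 0.0693 0.105 ] [0.5163 0.0912 0.1252]
```

View pics/w1.png

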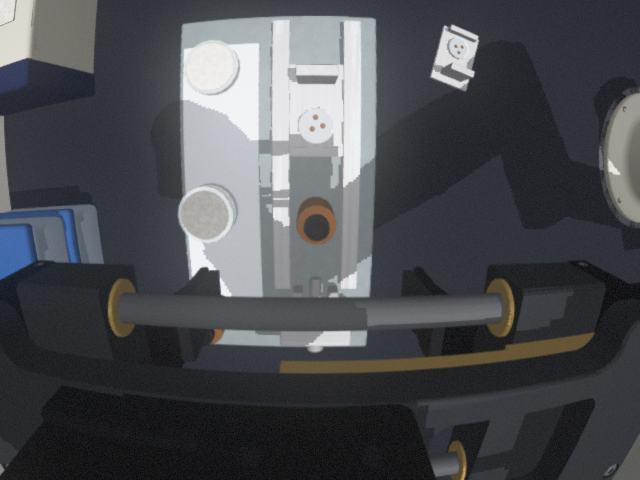

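The bottle, at (316,222), is nearly below the tool, with its axis at about (0.506, 0.080). The carrier is at (316,120). The fingers at (205,310) and (420,310) straddle the channel. I'll go down to the bottle now.

Emit:
arm_command(rows=[{"travel": [-0.2,0.4,2],"roll": 0,"fingers": 100},{"travel": [-0.2,0.4,5],"roll": 0,"fingers": 100},{"travel": [-0.2,0.4,8],"roll": 0,"fingers": 100},{"travel": [-0.2,0.4,11],"roll": 0,"fingers": 100},{"travel": [-0.2,0.4,13.5],"roll": 0,"fingers": 100},{"travel": [-0.2,0.4,15.5],"roll": 0,"fingers": 100},{"travel": [-0.2,0.4,17],"roll": 0,"fingers": 100},{"travel": [-0.2,0.4,18],"roll": 0,"fingers": 100},{"travel": [-0.2,0.4,18.4],"roll": 0,"fingers": 100},{"travel": [-0.2,0.4,18.4],"roll": 0,"fingers": 100}])

```text
time_s: 4.6
tcp_pos: [0.506, 0.0787, 0.0796]
ee_rot: [[-0.014, -1.0, -0.0], [-1.0, 0.014, -0.0], [0.0, 0.0, -1.0]]
wrist_force: [-1.0, -0.4, 0.3]
gripper_width: 1.001
```

Emit:
arm_command(rows=[{"travel": [0,0,0],"roll": 0,"fingers": 60},{"travel": [0,0,0],"roll": 0,"fingers": 50},{"travel": [0,0,0],"roll": 0,"fingers": 45},{"travel": [0,0,0],"roll": 0,"fingers": 40},{"travel": [0,0,0],"roll": 0,"fingers": 35},{"travel": [0,0,0],"roll": 0,"fingers": 30},{"travel": [0,0,0],"roll": 0,"fingers": 30},{"travel": [0,0,0],"roll": 0,"fingers": 30}])

```text
time_s: 5.4
tcp_pos: [0.506, 0.0791, 0.0795]
ee_rot: [[-0.013, -1.0, -0.0], [-1.0, 0.013, -0.0], [0.0, 0.0, -1.0]]
wrist_force: [-0.3, 1.1, 0.1]
gripper_width: 0.409
```

Emit:
arm_command(rows=[{"travel": [0,0,-0.5],"roll": 0,"fingers": 30},{"travel": [0,0,-1.5],"roll": 0,"fingers": 30},{"travel": [0,0,-3],"roll": 0,"fingers": 30},{"travel": [0,0,-5],"roll": 0,"fingers": 30},{"travel": [0,0,-7],"roll": 0,"fingers": 30},{"travel": [0,0,-9],"roll": 0,"fingers": 30},{"travel": [0,0,-10.5],"roll": 0,"fingers": 30},{"travel": [0,0,-11.5],"roll": 0,"fingers": 30},{"travel": [0,0,-12],"roll": 0,"fingers": 30},{"travel": [0,0,-12],"roll": 0,"fingers": 30}])

```text
time_s: 6.4
tcp_pos: [0.5061, 0.0792, 0.2001]
ee_rot: [[-0.013, -1.0, 0.001], [-1.0, 0.013, 0.001], [-0.001, -0.001, -1.0]]
wrist_force: [-0.7, 0.5, -1.2]
gripper_width: 0.407
```

Emit:
arm_command(rows=[{"travel": [1,0,0],"roll": 0,"fingers": 30},{"travel": [3,0,0],"roll": 0,"fingers": 30},{"travel": [6,0,0],"roll": 0,"fingers": 30},{"travel": [9,0,0],"roll": 0,"fingers": 30},{"travel": [12,0,0],"roll": 0,"fingers": 30},{"travel": [15,0,0],"roll": 0,"fingers": 30},{"travel": [18,0,0],"roll": 0,"fingers": 30},{"travel": [21,0,0],"roll": 0,"fingers": 30},{"travel": [24,0,0],"roll": 0,"fingers": 30},{"travel": [27,0,0],"roll": 0,"fingers": 30}])

```text
time_s: 7.4
tcp_pos: [0.5014, -0.1925, 0.1985]
ee_rot: [[-0.014, -1.0, -0.002], [-1.0, 0.014, 0.0], [-0.0, 0.002, -1.0]]
wrist_force: [1.0, 1.3, -1.6]
gripper_width: 0.405
```

Emit:
arm_command(rows=[{"travel": [3,0,0],"roll": 0,"fingers": 30},{"travel": [6,0,0],"roll": 0,"fingers": 30},{"travel": [9,0,0],"roll": 0,"fingers": 30},{"travel": [12,0,0],"roll": 0,"fingers": 30},{"travel": [15,0,0],"roll": 0,"fingers": 30},{"travel": [18,0,0],"roll": 0,"fingers": 30},{"travel": [20,0.2,0],"roll": 0,"fingers": 30},{"travel": [21.5,0.3,0],"roll": 0,"fingers": 30},{"travel": [22,0.3,0],"roll": 0,"fingers": 30},{"travel": [22,0.3,0],"roll": 0,"fingers": 30}])

```text
time_s: 8.4
tcp_pos: [0.496, -0.4111, 0.1988]
ee_rot: [[-0.014, -1.0, -0.001], [-1.0, 0.014, 0.001], [-0.001, 0.001, -1.0]]
wrist_force: [0.6, -0.4, -1.7]
gripper_width: 0.4
```

```bash
python3 - <<'E'
from h import *
p,P=wrist_look('w2',['dropper_mid','tray_in'])
Q=P.reshape(-1,3); R=(abs(Q[:,0]-.5)<.12)&(abs(Q[:,1]+.41)<.12)
t=Q[R&(abs(Q[:,2])<.012)]; print('floor z',np.nanmedian(t[:,2]))
E
```

```text
tcp 8.4 [ 0.49603966 -0.41107226  0.1987938 ]
dropper_mid 0.91 [ 0.4968 -0.4193  0.2152]
tray_in 0.72 [ 0.5033 -0.4247  0.0042]
floor z 0.0020625462551037144
```

View pics/w2.png

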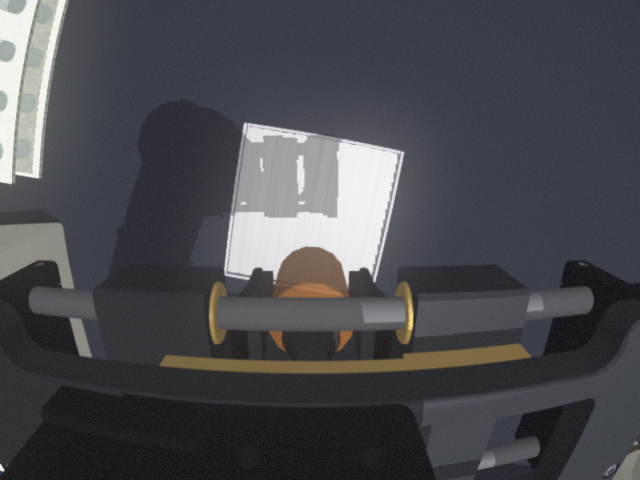

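The bottle is held upright between the pads at (312,300). The tray spans about (227–403, 123–285), and I'm over it. I'll lower slowly.

Emit:
arm_command(rows=[{"travel": [0.3,-0.2,1.5],"roll": 0,"fingers": 30},{"travel": [0.7,-0.2,4],"roll": 0,"fingers": 30},{"travel": [0.7,-0.2,7],"roll": 0,"fingers": 30},{"travel": [0.7,-0.2,9.5],"roll": 0,"fingers": 30},{"travel": [0.7,-0.2,11.5],"roll": 0,"fingers": 30},{"travel": [0.7,-0.2,13],"roll": 0,"fingers": 30},{"travel": [0.7,-0.2,14],"roll": 0,"fingers": 30},{"travel": [0.7,-0.2,14.8],"roll": 0,"fingers": 30},{"travel": [0.7,-0.2,15.3],"roll": 0,"fingers": 30},{"travel": [0.7,-0.2,15.6],"roll": 0,"fingers": 30}])

```text
time_s: 9.55
tcp_pos: [0.4986, -0.4178, 0.0435]
ee_rot: [[-0.013, -1.0, 0.0], [-1.0, 0.013, -0.0], [0.0, -0.0, -1.0]]
wrist_force: [0.3, 0.2, -1.1]
gripper_width: 0.403
```

Emit:
arm_command(rows=[{"travel": [0,0,0.1],"roll": 0,"fingers": 30},{"travel": [0,0,0.2],"roll": 0,"fingers": 30},{"travel": [0,0,0.3],"roll": 0,"fingers": 30},{"travel": [0,0,0.4],"roll": 0,"fingers": 30},{"travel": [0,0,0.4],"roll": 0,"fingers": 30}])

```text
time_s: 10.05
tcp_pos: [0.4984, -0.4178, 0.0396]
ee_rot: [[-0.013, -1.0, 0.0], [-1.0, 0.013, -0.0], [0.0, -0.0, -1.0]]
wrist_force: [-0.4, 0.3, 0.1]
gripper_width: 0.399
```

Force is going from about -1.3 towards 0, so contact is near. I'll lower a little further.

Emit:
arm_command(rows=[{"travel": [0,0,0.05],"roll": 0,"fingers": 30},{"travel": [0,0,0.1],"roll": 0,"fingers": 30},{"travel": [0,0,0.15],"roll": 0,"fingers": 30},{"travel": [0,0,0.2],"roll": 0,"fingers": 30},{"travel": [0,0,0.2],"roll": 0,"fingers": 30}])

```text
time_s: 10.55
tcp_pos: [0.4984, -0.4178, 0.0376]
ee_rot: [[-0.013, -1.0, -0.0], [-1.0, 0.013, -0.0], [0.0, 0.0, -1.0]]
wrist_force: [-1.0, 0.2, -0.2]
gripper_width: 0.407
```

Emit:
arm_command(rows=[{"travel": [0,0,0.05],"roll": 0,"fingers": 30},{"travel": [0,0,0.1],"roll": 0,"fingers": 30},{"travel": [0,0,0.1],"roll": 0,"fingers": 30}])

```text
time_s: 10.85
tcp_pos: [0.4984, -0.4179, 0.0376]
ee_rot: [[-0.013, -1.0, 0.0], [-1.0, 0.013, -0.0], [0.0, -0.0, -1.0]]
wrist_force: [-2.8, 1.4, 4.8]
gripper_width: 0.403
```

Contact: +4.8 N with no further descent. I'll open and back up.

Emit:
arm_command(rows=[{"travel": [0,0,0],"roll": 0,"fingers": 44},{"travel": [0,0,0],"roll": 0,"fingers": 50},{"travel": [0,0,0],"roll": 0,"fingers": 60},{"travel": [0,0,0],"roll": 0,"fingers": 75},{"travel": [0,0,0],"roll": 0,"fingers": 100},{"travel": [0,0,0],"roll": 0,"fingers": 100},{"travel": [0,0,0],"roll": 0,"fingers": 100},{"travel": [0,0,-1],"roll": 0,"fingers": 100},{"travel": [0,0,-3],"roll": 0,"fingers": 100},{"travel": [0,0,-6],"roll": 0,"fingers": 100}])

```text
time_s: 11.85
tcp_pos: [0.4974, -0.4173, 0.0961]
ee_rot: [[-0.014, -1.0, -0.003], [-1.0, 0.014, 0.002], [-0.002, 0.003, -1.0]]
wrist_force: [1.0, 0.0, -0.4]
gripper_width: 0.996
```

Emit:
arm_command(rows=[{"travel": [0,0,-4],"roll": 0,"fingers": 100},{"travel": [0,0,-8],"roll": 0,"fingers": 100},{"travel": [0,0,-12],"roll": 0,"fingers": 100},{"travel": [0,0,-14],"roll": 0,"fingers": 100},{"travel": [-2,0,-16],"roll": 8,"fingers": 100},{"travel": [-6,0,-16],"roll": 16,"fingers": 100},{"travel": [-10,0,-16],"roll": 24,"fingers": 100},{"travel": [-14,0,-16],"roll": 32,"fingers": 100},{"travel": [-18,0,-16],"roll": 40,"fingers": 100},{"travel": [-22,0,-16],"roll": 45,"fingers": 100}])

```text
time_s: 12.85
tcp_pos: [0.501, -0.1964, 0.2576]
ee_rot: [[-0.72, -0.694, 0.001], [-0.694, 0.72, -0.0], [-0.001, -0.001, -1.0]]
wrist_force: [0.7, 0.9, -0.6]
gripper_width: 0.998
```

```bash
python3 - <<'E'
from h import *
snap('scene','scene2'); print(sense()['tcp_pos'],sense()['ee_rot'])
for l in ('dropper_mid','tray_in','carrier_tab'): print(l,[(round(r['p'],2),np.round(r['position'],3)) for r in search_frame('scene',l)[:3]])
a=cv2.imread('pics/scene2.png')[150:330,60:420]
cv2.imwrite('pics/crop2.png',cv2.resize(a,None,fx=2.2,fy=2.2))
E
```

```text
[ 0.50085121 -0.19221365  0.25774077] [[-7.18781248e-01 -6.95233941e-01  1.81228051e-03]
 [-6.95231234e-01  7.18783520e-01  1.94482623e-03]
 [-2.65474657e-03  1.37950609e-04 -9.99996467e-01]]
dropper_mid [(0.65, array([ 0.507, -0.403,  0.043]))]
tray_in [(0.87, array([ 0.511, -0.397,  0.003]))]
carrier_tab [(0.93, array([ 0.64 , -0.227,  0.022])), (0.92, array([ 0.506, -0.028,  0.056])), (0.81, array([ 0.351, -0.08 ,  0.009]))]
```

View pics/crop2.png

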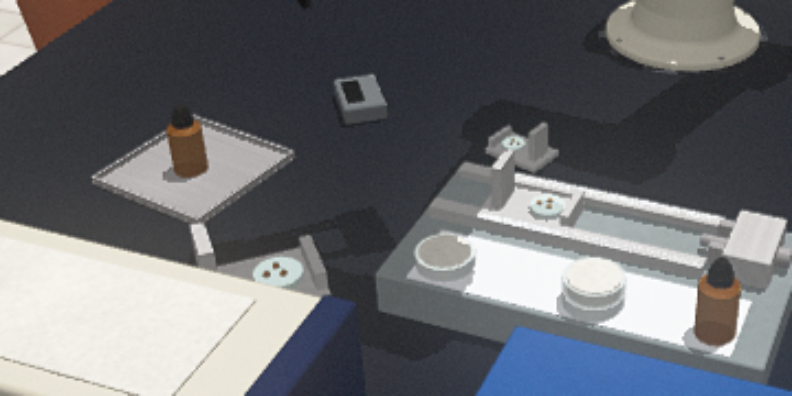

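The bottle stands upright inside the tray at (187,145). The carrier and bystanders look unchanged. Now I'll move above the tab, jaws along the channel.

Emit:
arm_command(rows=[{"travel": [-1,1,0],"roll": 8,"fingers": 100},{"travel": [-3,3,0],"roll": 16,"fingers": 100},{"travel": [-5,5,0],"roll": 24,"fingers": 100},{"travel": [-7,7,0],"roll": 32,"fingers": 100},{"travel": [-8.5,8.5,0],"roll": 40,"fingers": 100},{"travel": [-9.5,9.5,0],"roll": 44.8,"fingers": 100},{"travel": [-10,9.8,0],"roll": 44.8,"fingers": 100},{"travel": [-10,9.8,0],"roll": 44.8,"fingers": 100},{"travel": [-10,9.8,0],"roll": 44.8,"fingers": 100}])

```text
time_s: 13.95
tcp_pos: [0.5047, -0.0588, 0.2566]
ee_rot: [[-1.0, 0.01, -0.0], [0.01, 1.0, -0.0], [0.0, -0.0, -1.0]]
wrist_force: [0.8, 0.4, 0.4]
gripper_width: 0.997
```

```bash
python3 - <<'E'
from h import *
np.set_printoptions(precision=4,suppress=True)
p,P=wrist_look('w3',['carrier_tab'])
print(sense()['ee_rot'])
Q=P.reshape(-1,3); R=(abs(Q[:,0]-.506)<.035)&(abs(Q[:,1]+.052)<.03)
t=Q[R&(Q[:,2]>.093)&(Q[:,2]<.11)]; print('tab top',len(t),t.mean(0),np.percentile(t,[3,97],axis=0),cv2.minAreaRect(t[:,:2].astype(np.float32)))
E
```

```text
tcp 13.95 [ 0.5047 -0.0588  0.2566]
carrier_tab 0.96 [ 0.5029 -0.0185  0.0514]
carrier_tab 0.76 [ 0.3428 -0.094   0.0044]
[[-0.9999  0.0104 -0.0001]
 [ 0.0104  0.9999 -0.0001]
 [ 0.0001 -0.0002 -1.    ]]
tab top 511 [ 0.5027 -0.0533  0.1015] [[ 0.4861 -0.058   0.098 ]
 [ 0.52   -0.0486  0.103 ]] ((0.5031845569610596, -0.05321868881583214), (0.009469840675592422, 0.03614296764135361), 89.61177825927734)
```

View pics/w3.png

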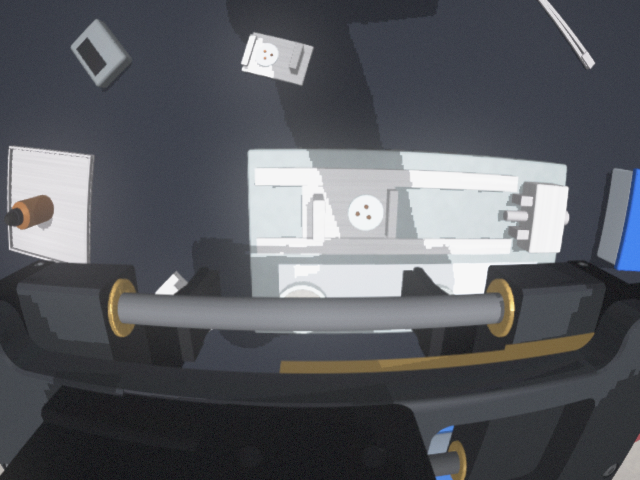

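The tab is at (318,217), with its top centre at (0.503, -0.053, 0.101) as expected. The bottle is on the tray at (30,210). I'll descend over the tab.

Emit:
arm_command(rows=[{"travel": [0.1,0.5,2],"roll": 0,"fingers": 100},{"travel": [0.1,0.5,5],"roll": 0,"fingers": 100},{"travel": [0.1,0.5,8],"roll": 0,"fingers": 100},{"travel": [0.1,0.5,11],"roll": 0,"fingers": 100},{"travel": [0.1,0.5,13.5],"roll": 0,"fingers": 100},{"travel": [0.1,0.5,15.5],"roll": 0,"fingers": 100},{"travel": [0.1,0.5,17],"roll": 0,"fingers": 100},{"travel": [0.1,0.5,17.6],"roll": 0,"fingers": 100},{"travel": [0.1,0.5,17.8],"roll": 0,"fingers": 100},{"travel": [0.1,0.5,17.8],"roll": 0,"fingers": 100}])

```text
time_s: 15.05
tcp_pos: [0.5041, -0.0531, 0.0789]
ee_rot: [[-1.0, 0.01, 0.001], [0.01, 1.0, -0.0], [-0.001, -0.0, -1.0]]
wrist_force: [0.0, 0.4, -0.0]
gripper_width: 0.998
```

Emit:
arm_command(rows=[{"travel": [0,0,0],"roll": 0,"fingers": 60},{"travel": [0,0,0],"roll": 0,"fingers": 40},{"travel": [0,0,0],"roll": 0,"fingers": 25},{"travel": [0,0,0],"roll": 0,"fingers": 15},{"travel": [0,0,0],"roll": 0,"fingers": 5},{"travel": [0,0,0],"roll": 0,"fingers": 0},{"travel": [0,0,0],"roll": 0,"fingers": 0},{"travel": [0,0,0],"roll": 0,"fingers": 0},{"travel": [0,0,0],"roll": 0,"fingers": 0},{"travel": [0,0,0],"roll": 0,"fingers": 0}])

```text
time_s: 16.05
tcp_pos: [0.5036, -0.0529, 0.0785]
ee_rot: [[-1.0, 0.01, -0.0], [0.01, 1.0, 0.0], [0.0, -0.0, -1.0]]
wrist_force: [0.4, -0.1, 0.1]
gripper_width: 0.168
```

Emit:
arm_command(rows=[{"travel": [0,0,0],"roll": 0,"fingers": 0},{"travel": [0,0,0],"roll": 0,"fingers": 0},{"travel": [0,0,0],"roll": 0,"fingers": 0},{"travel": [0,0,0],"roll": 0,"fingers": 0}])

```text
time_s: 16.45
tcp_pos: [0.5037, -0.0528, 0.0785]
ee_rot: [[-1.0, 0.01, 0.0], [0.01, 1.0, 0.0], [-0.0, 0.0, -1.0]]
wrist_force: [-0.3, -0.1, 0.1]
gripper_width: 0.111
```

Gripped: 0.111 of the stroke is about 10 mm. I'll slide now.

Emit:
arm_command(rows=[{"travel": [0,0.5,0],"roll": 0,"fingers": 0},{"travel": [0,1.5,0],"roll": 0,"fingers": 0},{"travel": [0,2.5,0],"roll": 0,"fingers": 0},{"travel": [0,4,0],"roll": 0,"fingers": 0},{"travel": [0,5.5,0],"roll": 0,"fingers": 0},{"travel": [0,7,0],"roll": 0,"fingers": 0},{"travel": [0,8.5,0],"roll": 0,"fingers": 0},{"travel": [0,9.5,0],"roll": 0,"fingers": 0},{"travel": [0,10.2,0],"roll": 0,"fingers": 0},{"travel": [0,10.5,0],"roll": 0,"fingers": 0}])

```text
time_s: 17.45
tcp_pos: [0.5047, 0.0529, 0.0785]
ee_rot: [[-1.0, 0.009, -0.0], [0.009, 1.0, -0.0], [0.0, -0.0, -1.0]]
wrist_force: [0.3, -0.4, -0.1]
gripper_width: 0.114
```

Emit:
arm_command(rows=[{"travel": [0,0.3,0],"roll": 0,"fingers": 0},{"travel": [0,0.6,0],"roll": 0,"fingers": 0},{"travel": [0,0.9,0],"roll": 0,"fingers": 0},{"travel": [0,1.2,0],"roll": 0,"fingers": 0},{"travel": [0,1.5,0],"roll": 0,"fingers": 0},{"travel": [0,1.8,0],"roll": 0,"fingers": 0},{"travel": [0,2.1,0],"roll": 0,"fingers": 0},{"travel": [0,2.3,0],"roll": 0,"fingers": 0},{"travel": [0,2.3,0],"roll": 0,"fingers": 0},{"travel": [0,2.3,0],"roll": 0,"fingers": 0}])

```text
time_s: 18.45
tcp_pos: [0.5048, 0.0747, 0.0785]
ee_rot: [[-1.0, 0.01, -0.0], [0.01, 1.0, -0.001], [0.0, -0.001, -1.0]]
wrist_force: [1.5, -5.3, -0.2]
gripper_width: 0.109
```

Emit:
arm_command(rows=[{"travel": [0,0.1,0],"roll": 0,"fingers": 0},{"travel": [0,0.2,0],"roll": 0,"fingers": 0},{"travel": [0,0.3,0],"roll": 0,"fingers": 0},{"travel": [0,0.4,0],"roll": 0,"fingers": 0},{"travel": [0,0.5,0],"roll": 0,"fingers": 0},{"travel": [0,0.5,0],"roll": 0,"fingers": 0},{"travel": [0,0.5,0],"roll": 0,"fingers": 0}])

```text
time_s: 19.15
tcp_pos: [0.5047, 0.0792, 0.0786]
ee_rot: [[-1.0, 0.01, -0.001], [0.01, 1.0, -0.001], [0.001, -0.001, -1.0]]
wrist_force: [1.1, -6.7, 0.6]
gripper_width: 0.111
```

Emit:
arm_command(rows=[{"travel": [0,0.1,0],"roll": 0,"fingers": 0},{"travel": [0,0.2,0],"roll": 0,"fingers": 0},{"travel": [0,0.2,0],"roll": 0,"fingers": 0},{"travel": [0,0.2,0],"roll": 0,"fingers": 0}])

```text
time_s: 19.55
tcp_pos: [0.5047, 0.081, 0.0786]
ee_rot: [[-1.0, 0.01, -0.001], [0.01, 1.0, -0.002], [0.001, -0.002, -1.0]]
wrist_force: [1.3, -8.5, 1.7]
gripper_width: 0.113
```

Emit:
arm_command(rows=[{"travel": [0,0.1,0],"roll": 0,"fingers": 0},{"travel": [0,0.2,0],"roll": 0,"fingers": 0},{"travel": [0,0.2,0],"roll": 0,"fingers": 0},{"travel": [0,0.2,0],"roll": 0,"fingers": 0}])

```text
time_s: 19.95
tcp_pos: [0.5047, 0.0828, 0.0786]
ee_rot: [[-1.0, 0.01, -0.001], [0.01, 1.0, -0.002], [0.001, -0.002, -1.0]]
wrist_force: [1.3, -8.4, 0.8]
gripper_width: 0.112
```

Emit:
arm_command(rows=[{"travel": [0,0.1,0],"roll": 0,"fingers": 0},{"travel": [0,0.1,0],"roll": 0,"fingers": 0},{"travel": [0,0.1,0],"roll": 0,"fingers": 0}])

```text
time_s: 20.25
tcp_pos: [0.5046, 0.0832, 0.0787]
ee_rot: [[-1.0, 0.01, -0.002], [0.01, 1.0, -0.003], [0.002, -0.003, -1.0]]
wrist_force: [1.8, -11.1, 0.9]
gripper_width: 0.112
```

Motion is now stalling as the force climbs, which means the stops. I'll press a bit more.

Emit:
arm_command(rows=[{"travel": [0,0.05,0],"roll": 0,"fingers": 0},{"travel": [0,0.1,0],"roll": 0,"fingers": 0},{"travel": [0,0.15,0],"roll": 0,"fingers": 0},{"travel": [0,0.15,0],"roll": 0,"fingers": 0},{"travel": [0,0.15,0],"roll": 0,"fingers": 0}])

```text
time_s: 20.75
tcp_pos: [0.5046, 0.0833, 0.0788]
ee_rot: [[-1.0, 0.01, -0.002], [0.011, 1.0, -0.005], [0.002, -0.005, -1.0]]
wrist_force: [2.7, -16.5, 1.8]
gripper_width: 0.112
```

Emit:
arm_command(rows=[{"travel": [0,0,0],"roll": 0,"fingers": 0},{"travel": [0,0,0],"roll": 0,"fingers": 0},{"travel": [0,0,0],"roll": 0,"fingers": 0},{"travel": [0,0,0],"roll": 0,"fingers": 0},{"travel": [0,0,0],"roll": 0,"fingers": 0}])

```text
time_s: 21.25
tcp_pos: [0.5045, 0.0833, 0.0788]
ee_rot: [[-1.0, 0.011, -0.002], [0.011, 1.0, -0.005], [0.002, -0.005, -1.0]]
wrist_force: [3.4, -16.5, 2.8]
gripper_width: 0.111
```

```bash
python3 - <<'E'
from h import *
snap('scene','scene3'); s=sense(); print(s['tcp_pos'],s['wrist_force'])
for l in ('dropper_mid','tray_in','spare_dropper_mid','dish_single','dish_pair','beaker','counter'): print(l,[(round(r['p'],2),np.round(r['position'],3)) for r in search_frame('scene',l)[:2]])
a=cv2.imread('pics/scene3.png')[180:330,110:420]
cv2.imwrite('pics/crop3.png',cv2.resize(a,None,fx=2.5,fy=2.5))
E
```

```text
[0.50454735 0.08331685 0.07882559] [  2.86786059 -16.27404061   2.49348086]
dropper_mid [(0.56, array([ 0.508, -0.408,  0.042]))]
tray_in [(0.64, array([ 0.511, -0.397,  0.003]))]
spare_dropper_mid [(0.75, array([0.626, 0.19 , 0.088]))]
dish_single [(0.72, array([ 0.613, -0.068,  0.058]))]
dish_pair [(0.77, array([0.629, 0.078, 0.073])), (0.25, array([0.566, 0.04 , 0.044]))]
beaker [(0.88, array([0.693, 0.442, 0.058]))]
counter [(0.75, array([ 0.331, -0.299,  0.023])), (0.72, array([ 0.615, -0.066,  0.059]))]
```

View pics/crop3.png

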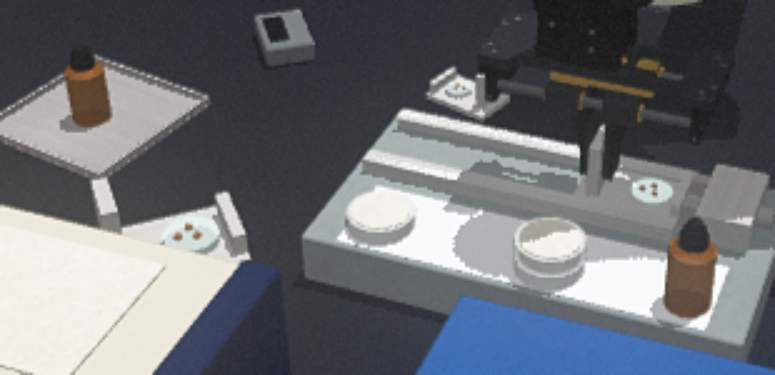

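The carrier's front is right up at the posts and housing, at about (695,190), with the gripper still on the tab at (597,160). The bottle is upright on the tray at (88,90), and the bystanders in view haven't moved. I'll hand the job in.

```bash
python3 -c "
from station import *
print(finish_job()); s=sense(); print(s['time_s'],s['tcp_pos'],s['wrist_force'])"
```

```text
the job is handed in; nothing more can be done
None
the job is handed in; nothing more can be done
```

I lifted the bottle out of the channel and set it upright on the steel tray, then let go. I then gripped the middle-sized carrier by its tab, slid it about 136 mm against the plunger, and handed the job in at about 21 s while still pressing. `finish_job()` gives no verdict, so I don't know the result.

**Last checks:**
- **Push:** the wrist force along the channel was steady at about 16.5 N. The spring takes 8 N of that at the stop, so most of the rest should be on the posts. The carrier stopped moving at y = 0.0833 m as the force rose, close to the 0.080–0.083 m I had estimated.
- **Bottle:** it stands upright and released on the tray, about 12 mm from the tray's centre.
- **Bystanders:** the spare dropper, both dishes, the beaker and the counter are within a few millimetres of where they started.

**Not checked:** the forceps in the final picture, and the plunger's travel. I inferred the travel from the force and the stall.

**Disagreements:** camera position estimates differed by up to about 15 mm for the tray and about 5 mm for the light box. Close-up wrist camera views settled the positions of the bottle and the tab. None of the checks failed.

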